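# Seat a jar in the spring-loaded jar opener

### The job

Stand the lidded jar of preserves in the jar opener, upright in the lane between the two low rails, and let go of it. Then turn the opener's spring-return knob clockwise until its jaw has pushed the jar up against the back stop and stops there; keep it pinched firmly for about a second, with about the push of a one-kilo weight and no more than a quarter over that or the glass cracks, and let the knob go so that it springs fully home and the jar is left standing in the lane. Work the jaw by the knob only, not by its arm, do not tip the jar over, and leave the empty jars where they are.

Things in the scene. Friction and masses are not known exactly. Their poses are not given: they have to be found in the camera images.
- opener: Fixed steel jar opener. Origin: underside of its base plate at the middle of the lane; z up, x along the lane from its open front (robot side) to the back stop, y left. Base plate 10 mm thick, x -90 to 110 mm, y -150 to 55 mm. The lane lies along x at y = 0 between two rails 70 mm apart (inside), 8 mm thick, x -70 to 60 mm, tops at z = 22 mm.
- lane (a point): Point on the lane's floor (z = 10 mm) at opener x = -10, y = 0: a jar centred here is clear of the back stop and of the jaw at home. The back stop, an upright aluminium plate across the lane, 60 mm wide, top at z = 74 mm, is clamped at a different place every time: its front face lies anywhere from opener x = 35 to 65 mm (not reported).
- knob (a joint): Spring-return knob: round, black ribbed rubber (grippy), 66 mm in diameter, 70 to 110 mm above the table, on an upright shaft right of the lane (opener x = 0, y = -100 mm). Rad: 0 = home, grows clockwise seen from above, to 1.45 with no jar. Spring torque 0.06 N m at home, 0.2 at 1.2 rad. With a jar in the lane it is stopped somewhere between about 0.6 and 1.3 rad.
- knob_grip (a point): Point on the knob's axis 92 mm above the table, the height at which to grip the knob (any finger direction).
- swing_arm: Flat steel arm under the knob, 100 mm long, 10 mm wide, 26 to 40 mm above the table, turned by the knob through a spring (10 N m/rad, gives up to 0.3 rad). Origin on the knob's axis at table height; points along its own -x, at home to the opener's front, 20 degrees in towards the lane. Its end carries the jaw, an upright rubber roller 28 mm thick: 10 N there takes 1 N m at the knob.
- full_jar: Loose closed jar of preserves, amber glass with a flat steel screw lid: the only jar with a lid. Round, 62 mm in diameter, 115 mm tall (lid 62 mm in diameter, top 22 mm), about 0.3 kg. Origin at the centre of its underside, z up.
- empty_jar1: Empty open clear-glass jar, 62 mm in diameter, 105 mm tall, neck 54 mm. Bystander. Origin at the centre of its underside.
- empty_jar2: A second such empty open jar. Bystander.
- empty_jar3: A third such empty open jar. Bystander.
There are look-alikes about, which are no part of the job. Leave any purple look-alike of the full_jar alone.

How it is judged:
By the outcome, as a careful person would: the job done as asked, in the order asked, and still so for the second after the job is handed in, with the robot touching nothing.
It also fails if it takes over 70 s, if anything falls off the work surface, if the arm or the gripper's body presses on something with over 40 N, if the wrist force passes 120 N, or if a joint passes its speed limit or range.

### The arm

A 6-joint arm with a two-finger parallel gripper is mounted at the origin on the work surface. World frame = base frame: x ahead of the robot, y to its left, z up, the work surface at z = 0. Lengths are in m, angles in degrees, forces in N, time in s.
With the tool pointing down it reaches from about 0.4 to 0.825 m from the base axis. Payload 7 kg.
Tool frame: the origin (TCP) lies on the centre line of the jaws, within the pads' length; the fingertips stand 19 mm ahead of it and the grasp point (between the pads) is the TCP (r.tips_ahead is the distance from the TCP to the fingertips, in m); z points along the fingers, y is the line along which they close (so a half turn about z gives the same grasp; the last joint's range is limited). The gripper opens to 88 mm and grips with 3 to 60 N. Pads are 19 mm wide; open, the fingers measure 130 mm over their backs; the gripper's body (78 mm by 193 mm) begins 47 mm behind the grasp point.
Start: joints at [-52.535, 20.546, 0.682, 0, -70.136, -16.507], TCP at [0.241, -0.63, 0.246] pointing down, gripper open.
Joint ranges: [-176.03, 176.03], [-82.01, 121.73], [-58.28, 71.71], [-173.87, 95.51], [-174.79, -0.11], [-173.66, 173.66]. Speed limits (degrees/s): [136.94, 136.94, 172.46, 180, 180, 180].

### API

Orientations are given as [roll, pitch, yaw] about the fixed x, y, z axes, in that order (R = Rz(yaw) Ry(pitch) Rx(roll)).
In Python, from plant import r, viewer, close_job gives the robot as it stands. The module is installed in compiled form; this text tells all that it offers.
- The arm moves only by the tool arm_command, never from a script. Its arguments are lists of equal length, an entry for each row: "travel": the shift along the world's x, y, z scaled (see below), a list of three; "delta_rot": the turn, a rotation vector about the world's x, y, z scaled (see below), a list of three. In form: {"travel": [[dx, dy, dz], ...], "delta_rot": [[rx, ry, rz], ...]}. A call has 1 to 20 rows; each row is the pose to reach, as a shift and turn from the pose commanded when the call began; what a row does not reach only later rows make up. The controller multiplies each number of a shift by 0.5 m and each number of a turn by 90 degrees. A row lasts 1/8 s, in which the tool goes at most 62.5 mm and 10.7 degrees, less where a joint would pass 70% of its speed; a pose out of reach is approached as far as the arm can. A call with a number of a shift or a turn outside -1 to 1 is refused whole. A call with a gripper value outside its range is refused whole. "grip" is the opening, from 0 (shut) to 1 (fully open), set as the call begins (left out, the last holds). The fingers move at their own pace and stop on an object; "newtons" is the grip in N (left out, the last holds). Time passes only in rows, so rows that repeat a pose let the fingers close. It gives the time, the measured TCP pose, the force, the opening and the grip force at its end, in the units of the state.
- r.get_state(): the state, without advancing time (a new reading comes with each control period).
- viewer.capture(name): name is "side" or "top"; returns a dict with "img" (480x640x3 uint8, red, green, blue), "camera_matrix" (3x3 intrinsics, pixels), "R" (3x3) and "t" (3): a world point X has camera coordinates R X + t. Camera axes: x right, y down, z forward; pixel columns grow to the right and rows downward; lengths in m; the calibration is good to about 2 mm. A picture is of the moment at which its call begins. There is no depth.
- close_job(): hands the job in; it is judged then, once.
The state is a dict: "time_s": time; "joints": joint angles; "qd": joint speeds; "joint_torque": joint torques, N m; "tcp_pos": TCP position; "eef_rot": TCP orientation; "contact_force": force on the tool from outside, world axes, zero at the start; "moment": the same for the moment, N m; "gripper_width": finger opening in m; "gripper_force": force on a finger pad.
Only numpy, scipy, OpenCV 4.12 (cv2) and the standard library are available. Lean on these libraries where they do the work, as an engineer would, in place of code of your own. Each camera call takes 0.05 s, during which the arm holds its last target. There are 200 camera calls.

## Working session

There is one attempt and no reset: what is moved stays moved. The work goes in short steps, Python scripts to look and compute and a tool call to move; the robot and the scene stay as the last step left them, time stands still between calls to the robot, and variables do not carry over. Pictures are saved under pics/ and viewed, at most 10 in all, crops included, and the job is handed in when it is done.

Besides the shell and the picture viewer there is one more tool, called after ">>>" in YAML: its name, and indented under it one key for each argument. arm_command: Moves the arm, as the interface text tells. Shifts and turns lie within -1 to 1; 1 stands for 0.5 m of shift or 90 degrees of turn. Its arguments: {"type":"object","properties":{"travel":{"type":"array"},"delta_rot":{"type":"array"},"grip":{"type":"number"},"newtons":{"type":"number"}},"required":["travel","delta_rot"]}

```bash
mkdir -p pics; cat > h.py <<'E'
import numpy as np, cv2
from plant import r, viewer, close_job
def shot(n,f):
    d=viewer.capture(n); cv2.imwrite('pics/'+f,d['img'][:,:,::-1]); return d
def ray(d,u,v):
    R=np.array(d['R']);t=np.array(d['t']);K=np.array(d['camera_matrix'])
    return -R.T@t, R.T@np.linalg.solve(K,[u,v,1.])
def plane(d,u,v,z):
    c,w=ray(d,u,v); return c+w*(z-c[2])/w[2]
def proj(d,X):
    p=np.array(d['camera_matrix'])@(np.array(d['R'])@np.array(X)+np.array(d['t'])); return p[:2]/p[2]
def tri(d1,p1,d2,p2):
    c1,w1=ray(d1,*p1);c2,w2=ray(d2,*p2)
    s=np.linalg.lstsq(np.c_[w1,-w2],c2-c1,rcond=None)[0]
    a=c1+w1*s[0];b=c2+w2*s[1]; return (a+b)/2,np.linalg.norm(a-b)
E
python3 - <<'E'
from h import *
for n in('top','side'):
    d=shot(n,n+'0.png'); c,w=ray(d,320,240); print(n,c.round(3),(w/np.linalg.norm(w)).round(3))
s=r.get_state(); print(s['time_s'],s['tcp_pos'],s['eef_rot'],r.tips_ahead,s['contact_force'])
E
```

```text
top [ 0.362 -0.016  1.049] [ 0.126 -0.001 -0.992]
side [0.312 0.842 0.962] [ 0.132 -0.707 -0.694]
0.1 [ 0.24125582 -0.62996932  0.24471245] [ 1.79913994e+02 -1.01174696e-02 -1.59044112e+02] 0.019 [ 0.16450952 -0.31728103  0.79020617]
```

View pics/top0.png

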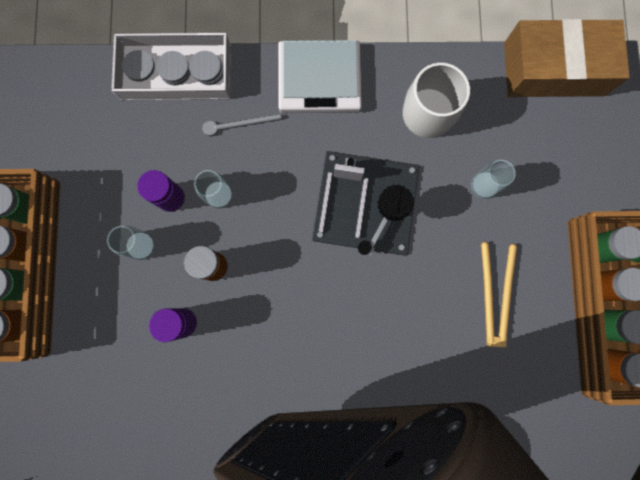

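View pics/side0.png

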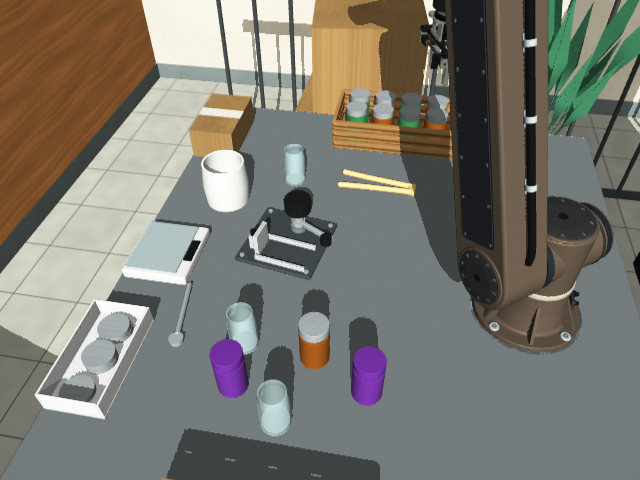

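Top view: the lidded jar's lid is at about (200,263), with its amber body right below it. The opener plate spans (313–424, 150–255), with the knob at (396,203) and the jaw at (365,247). Side view: lid at (314,325), knob at (297,203), stop at (259,238). Next I'll segment these.

```bash
python3 - <<'E'
from h import *
T=viewer.capture('top');S=viewer.capture('side')
a=cv2.resize(T['img'][145:265,305:430],None,fx=3.2,fy=4.8*2/3,interpolation=cv2.INTER_CUBIC)
b=cv2.resize(S['img'][180:280,230:345],None,fx=3.4,fy=3.4,interpolation=cv2.INTER_CUBIC)
h=400;im=np.zeros((h,800,3),np.uint8);im[:a.shape[0],:a.shape[1]]=a[:h];im[:b.shape[0],405:405+b.shape[1]]=b
cv2.imwrite('pics/crop0.png',im[:,:,::-1])
def blobs(d,name,box,f,amin=15):
    x0,y0,x1,y1=box;c=d['img'][y0:y1,x0:x1].astype(int);m=f(c).astype(np.uint8)
    n,l,st,ce=cv2.connectedComponentsWithStats(m)
    for i in range(1,n):
        if st[i,4]>=amin:
            cn=cv2.findContours((l==i).astype(np.uint8),0,2)[0][0]
            print(name,'area',st[i,4],'bbox',(st[i,:4]+[x0,y0,0,0]),'cen',(ce[i]+[x0,y0]).round(1),'rect',[(np.array(cv2.minAreaRect(cn)[0])+[x0,y0]).round(1),np.round(cv2.minAreaRect(cn)[1],1),round(cv2.minAreaRect(cn)[2],1)], 'ell',(np.array(cv2.fitEllipse(cn)[0])+[x0,y0]).round(1) if len(cn)>5 else '')
gray=lambda c:(c.min(2)>105)&(c.max(2)-c.min(2)<25)
blobs(T,'Tlid',(178,240,235,290),gray);blobs(S,'Slid',(290,305,340,375),gray)
amb=lambda c:(c[:,:,0]-c[:,:,2]>50)
blobs(T,'Tamb',(178,240,235,290),amb);blobs(S,'Samb',(290,305,340,375),amb)
blobs(T,'Trail',(310,145,430,260),lambda c:c.min(2)>130)
blobs(S,'Srail',(230,200,345,280),lambda c:c.min(2)>130)
blobs(T,'Tblk',(310,145,430,260),lambda c:c.max(2)<30)
blobs(S,'Sblk',(230,180,345,280),lambda c:c.max(2)<30)
print(T['img'][263,200],T['img'][203,396],T['img'][240,340],S['img'][325,314])
E
```

```text
Tlid area 858 bbox [182 246  34  33] cen [199. 262.] rect [array([199.1, 262.1]), array([31.2, 33.7]), 50.2] ell [199.  262.1]
Slid area 2330 bbox [290 305  50  70] cen [315.4 337.1] rect [array([314.5, 339.5]), array([69., 49.]), 90.0] ell [317.3 346.4]
Samb area 754 bbox [299 335  30  35] cen [314.  353.2] rect [array([313.5, 352. ]), array([34., 29.]), 90.0] ell [313.8 351.9]
Trail area 152 bbox [335 164  29   9] cen [348.7 168.3] rect [array([349. , 168.3]), array([28.6,  5.4]), 8.1] ell [347.4 168.1]
Trail area 233 bbox [318 173  14  64] cen [324.5 204.4] rect [array([324.5, 204.4]), array([ 3.7, 64.1]), 9.2] ell [324.4 204.6]
Trail area 212 bbox [356 179  12  59] cen [361.2 207.8] rect [array([361.2, 207.9]), array([ 3.6, 58.8]), 8.5] ell [361.3 207.1]
Trail area 87 bbox [372 219  14  23] cen [378.8 230.2] rect [array([378.8, 230.2]), array([ 3.5, 24.6]), 28.8] ell [378.8 230.2]
Srail area 160 bbox [230 200  18  12] cen [236.8 204.5] rect [array([238.5, 205.5]), array([11., 17.]), 90.0] ell [235.1 204.1]
Srail area 240 bbox [292 217  32  19] cen [304.5 226.1] rect [array([307.4
[... 419 characters left out ...]
] ell [350.2 162. ]
Tblk area 973 bbox [378 185  36  39] cen [395.6 202.9] rect [array([395.7, 202.5]), array([33.9, 35.3]), 38.7] ell [395.5 203. ]
Tblk area 121 bbox [358 241  13  13] cen [364.2 247. ] rect [array([364.3, 246.8]), array([11.3, 12. ]), 45.0] ell [364.2 247. ]
Sblk area 442 bbox [284 191  27  27] cen [298. 202.] rect [array([297., 204.]), array([26., 26.]), 90.0] ell [297.8 202.5]
Sblk area 23 bbox [251 229   5   7] cen [252.6 231.3] rect [array([252.3, 231.4]), array([3.6, 6.7]), 26.6] ell [252.7 230.9]
Sblk area 96 bbox [320 233  11  13] cen [325.3 238.8] rect [array([325., 239.]), array([12., 10.]), 90.0] ell [325.5 239. ]
[149 152 159] [26 25 25] [56 61 68] [166 173 174]
```

View pics/crop0.png

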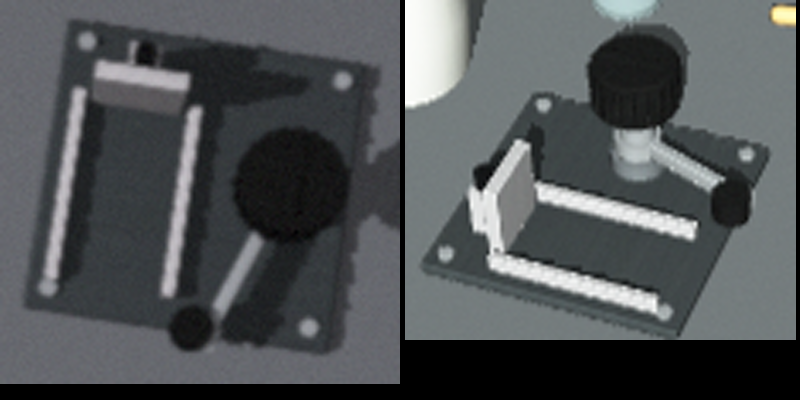

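The crop shows the opener with four bolts (top view at about (332,158), (412,170), (320,235), (401,247)), both rails, the stop at (349,168), the knob and the jaw at home. Now I'll turn these pixels into poses.

```bash
python3 - <<'E'
from h import *
T=viewer.capture('top');S=viewer.capture('side')
tb=[(332.2,157.8),(412.2,170),(320,234.7),(401.3,247.2)];sb=[(242,254.7),(270.6,210.6),(306.2,271.8),(330.3,225.3)]
P=[]
for a,b in zip(tb,sb):
    p,e=tri(T,a,S,b);P.append(p);print('bolt',p.round(4),round(e,4),'topplane',plane(T,*a,.012).round(4)[:2],'side',plane(S,*b,.012).round(4)[:2])
for n,a,b in [('knob',(395.5,203),(298,202)),('jaw',(364.2,247),(325.3,238.8))]:
    print(n,tri(T,a,S,b)); 
print('knob top plane .11',plane(T,395.5,203,.11))
for n,c,w,h,ang in [('L',(324.5,204.4),3.7,64.1,9.2),('R',(361.2,207.9),3.6,58.8,8.5)]:
    t=np.radians(ang);u=np.array([-np.sin(t),np.cos(t)])*h/2
    a=plane(T,*(np.array(c)-u),.022);b=plane(T,*(np.array(c)+u),.022);d=a-b
    print('rail',n,a.round(4),b.round(4),np.degrees(np.arctan2(d[1],d[0])))
def ell(d,box,th):
    x0,y0,x1,y1=box;c=d['img'][y0:y1,x0:x1].astype(int)
    m=((c.min(2)>th)&(c.max(2)-c.min(2)<25)).astype(np.uint8)
    k=max(cv2.findContours(m,0,1)[0],key=cv2.contourArea);e=cv2.fitEllipse(k);return np.array(e[0])+[x0,y0],e[1],e[2]
et=ell(T,(178,240,235,290),105);es=ell(S,(294,308,335,345),145);print(et,es)
print('lid',tri(T,et[0],S,es[0]),plane(T,*et[0],.115))
# stop: top/front edge mask corners at z=.074
c=T['img'][160:180,330:370].astype(int);print('stop');print(c[:,18,0])
E
```

```text
bolt [ 0.6745 -0.0453  0.0075] 0.0015 topplane [ 0.6724 -0.0452] side [ 0.6736 -0.0412]
bolt [ 0.6449 -0.2182  0.0089] 0.0012 topplane [ 0.6434 -0.2176] side [ 0.6444 -0.2149]
bolt [ 0.5063 -0.0166  0.0078] 0.0016 topplane [ 0.5049 -0.0166] side [ 0.5063 -0.0129]
bolt [ 0.4769 -0.1887  0.0087] 0.0012 topplane [ 0.476  -0.1882] side [ 0.477  -0.1852]
knob (array([ 0.55525897, -0.16592141,  0.09514416]), np.float64(0.0015657918277715726))
jaw (array([ 0.47564334, -0.10732893,  0.03693782]), np.float64(0.0019242732879836838))
knob top plane .11 [ 0.55145949 -0.16361691  0.11      ]
rail L [ 0.6366 -0.0389  0.022 ] [ 0.5007 -0.0153  0.022 ] -9.85950560725718
rail R [ 0.6225 -0.1152  0.022 ] [ 0.4977 -0.0938  0.022 ] -9.735127189125063
(array([199.07014465, 261.95430183]), (31.06471824645996, 33.14723587036133), 55.50605773925781) (array([313.46665001, 326.6441555 ]), (29.18724250793457, 30.42896842956543), 11.918866157531738)
lid (array([0.4431825 , 0.21387098, 0.10788684]), np.float64(0.001496852827683645)) [0.44182273 0.21206616 0.115     ]
stop
[ 42  23  24  19  31  83 157 183 185 190 173 125  96  94  91  92  89  88
  84  68]
```

>>> arm_command:
  travel:
    - [0.52,0.9,0.08]
    - [0.52,0.9,0.08]
    - [0.52,0.9,0.08]
    - [0.52,0.9,0.08]
    - [0.52,0.9,0.08]
    - [0.52,0.9,0.08]
    - [0.52,0.9,0.08]
    - [0.52,0.9,0.08]
    - [0.52,0.9,0.08]
    - [0.52,0.9,0.08]
  delta_rot:
    - [0,0,0.66]
    - [0,0,0.66]
    - [0,0,0.66]
    - [0,0,0.66]
    - [0,0,0.66]
    - [0,0,0.66]
    - [0,0,0.66]
    - [0,0,0.66]
    - [0,0,0.66]
    - [0,0,0.66]
  grip: 1

```text
time_s: 1.55
tcp_pos: [0.5019, -0.1792, 0.2855]
eef_rot: [180.0, 0.0, -99.5]
contact_force: [0.3, -0.0, 0.0]
gripper_width: 0.0876
gripper_force: 0.0
```

>>> arm_command:
  travel:
    - [-0.119,0.783,-0.09]
    - [-0.119,0.783,-0.09]
    - [-0.119,0.783,-0.09]
    - [-0.119,0.783,-0.09]
    - [-0.119,0.783,-0.09]
    - [-0.119,0.783,-0.09]
    - [-0.119,0.783,-0.09]
    - [-0.119,0.783,-0.09]
    - [-0.119,0.783,-0.09]
    - [-0.119,0.783,-0.09]
  delta_rot:
    - [0,0,0]
    - [0,0,0]
    - [0,0,0]
    - [0,0,0]
    - [0,0,0]
    - [0,0,0]
    - [0,0,0]
    - [0,0,0]
    - [0,0,0]
    - [0,0,0]

```text
time_s: 2.8
tcp_pos: [0.4422, 0.2099, 0.2407]
eef_rot: [-180.0, 0.0, -99.7]
contact_force: [-0.6, 0.5, 0.3]
gripper_width: 0.0878
gripper_force: 0.0
```

```bash
python3 - <<'E'
from h import *
d=shot('side','side1.png')
print(r.get_state()['tcp_pos'],r.get_state()['eef_rot'])
E
```

```text
[0.44221704 0.21001548 0.2407715 ] [-1.79989008e+02  1.35470407e-02 -9.97403823e+01]
```

View pics/side1.png

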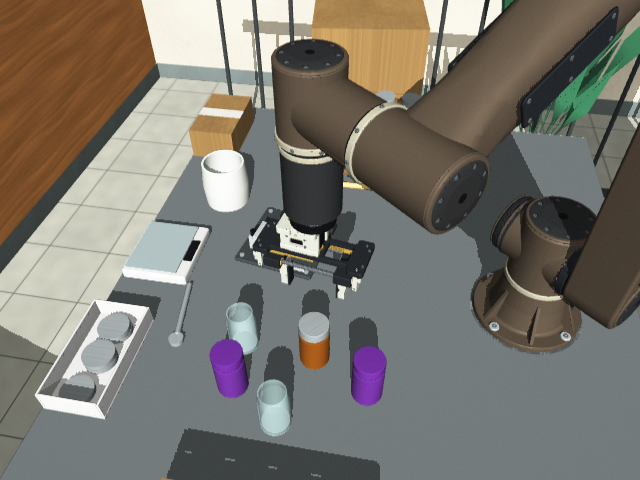

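The gripper hangs over the jar (lid at (314,326)), its fingers spread along x and clear of the neighbouring jars. Descending.

>>> arm_command:
  travel:
    - [0,0.005,-0.06]
    - [0,0.005,-0.12]
    - [0,0.005,-0.17]
    - [0,0.005,-0.21]
    - [0,0.005,-0.25]
    - [0,0.005,-0.27]
    - [0,0.005,-0.285]
    - [0,0.005,-0.285]
    - [0,0.005,-0.285]
  delta_rot:
    - [0,0,0]
    - [0,0,0]
    - [0,0,0]
    - [0,0,0]
    - [0,0,0]
    - [0,0,0]
    - [0,0,0]
    - [0,0,0]
    - [0,0,0]

```text
time_s: 3.98
tcp_pos: [0.4422, 0.2139, 0.0986]
eef_rot: [-180.0, 0.0, -99.6]
contact_force: [0.3, -0.0, -0.0]
gripper_width: 0.0879
gripper_force: 0.0
```

>>> arm_command:
  travel:
    - [0,0,0]
    - [0,0,0]
    - [0,0,0]
    - [0,0,0]
    - [0,0,0]
    - [0,0,0]
    - [0,0,0]
    - [0,0,0]
  delta_rot:
    - [0,0,0]
    - [0,0,0]
    - [0,0,0]
    - [0,0,0]
    - [0,0,0]
    - [0,0,0]
    - [0,0,0]
    - [0,0,0]
  grip: 0.5
  newtons: 20

```text
time_s: 4.97
tcp_pos: [0.4424, 0.2139, 0.0984]
eef_rot: [-180.0, 0.0, -99.6]
contact_force: [2.7, -0.4, 4.7]
gripper_width: 0.0618
gripper_force: 19.9
```

>>> arm_command:
  travel:
    - [0,0,0.05]
    - [0,0,0.13]
    - [0,0,0.22]
    - [0,0,0.28]
    - [0,0,0.28]
    - [0,0,0.28]
  delta_rot:
    - [0,0,0]
    - [0,0,0]
    - [0,0,0]
    - [0,0,0]
    - [0,0,0]
    - [0,0,0]

```text
time_s: 5.72
tcp_pos: [0.4406, 0.213, 0.2362]
eef_rot: [179.8, -0.1, -99.7]
contact_force: [-0.3, 0.4, -4.7]
gripper_width: 0.0618
gripper_force: 19.9
```

```bash
python3 - <<'E'
from h import *
s=r.get_state();print(s['tcp_pos'],s['eef_rot'],s['contact_force'],s['moment'])
d=shot('side','x.png')
c=d['img'].astype(int);m=((c[:,:,0]-c[:,:,2]>60)&(c[:,:,0]-c[:,:,1]>40)).astype(np.uint8);m[:,:220]=0;m[:, 420:]=0;m[:150]=0
n,l,st,ce=cv2.connectedComponentsWithStats(m)
for i in range(1,n):
  if st[i,4]>150: 
    k=cv2.findContours((l==i).astype(np.uint8),0,2)[0][0]; print(st[i],ce[i],cv2.minAreaRect(k))
T=np.array(s['tcp_pos']);print('pred jar bottom/amber mid',proj(d,T-[0,0,.0984]),proj(d,T-[0,0,.052]))
E
```

```text
[0.44057212 0.21297918 0.23621253] [ 1.79839290e+02 -1.10882038e-01 -9.96725779e+01] [-0.26361584  0.39671439 -4.66596166] [ 0.04556857  0.07583276 -0.02372624]
[299 289  32  40 920] [314.45652174 310.21847826] ((314.5, 308.5), (31.0, 39.0), 0.0)
pred jar bottom/amber mid [315.07386839 317.06051908] [314.80141234 301.5911509 ]
```

>>> arm_command:
  travel:
    - [0.02,-0.05,0]
    - [0.06,-0.14,0]
    - [0.105,-0.24,0]
    - [0.15,-0.34,0]
    - [0.19,-0.44,0]
    - [0.22,-0.51,0]
    - [0.235,-0.545,0]
    - [0.242,-0.559,0]
    - [0.242,-0.559,0]
    - [0.242,-0.559,0]
    - [0.242,-0.559,0]
  delta_rot:
    - [0,0,0]
    - [0,0,0]
    - [0,0,0]
    - [0,0,0]
    - [0,0,0]
    - [0,0,0]
    - [0,0,0]
    - [0,0,0]
    - [0,0,0]
    - [0,0,0]
    - [0,0,0]

```text
time_s: 7.15
tcp_pos: [0.5627, -0.065, 0.2383]
eef_rot: [-180.0, 0.0, -99.6]
contact_force: [1.0, -0.0, -2.5]
gripper_width: 0.0621
gripper_force: 19.9
```

>>> arm_command:
  travel:
    - [0,0,-0.05]
    - [0,0,-0.1]
    - [0,0,-0.15]
    - [0,0,-0.185]
    - [0,0,-0.205]
    - [0,0,-0.21]
    - [0,0,-0.21]
  delta_rot:
    - [0,0,0]
    - [0,0,0]
    - [0,0,0]
    - [0,0,0]
    - [0,0,0]
    - [0,0,0]
    - [0,0,0]

```text
time_s: 8.02
tcp_pos: [0.5633, -0.0657, 0.1336]
eef_rot: [-180.0, 0.0, -99.6]
contact_force: [-0.1, -0.7, -2.9]
gripper_width: 0.0616
gripper_force: 19.9
```

```bash
python3 - <<'E'
from h import *
s=r.get_state();print(s['tcp_pos'],s['eef_rot'],s['contact_force'],s['moment'])
S=viewer.capture('side');T=viewer.capture('top')
a=cv2.resize(T['img'][145:265,305:430],None,fx=3.2,fy=3.2,interpolation=cv2.INTER_CUBIC)
b=cv2.resize(S['img'][170:285,230:345],None,fx=3.4,fy=3.4,interpolation=cv2.INTER_CUBIC)
im=np.zeros((400,800,3),np.uint8);im[:a.shape[0],:a.shape[1]]=a;im[:b.shape[0],405:405+b.shape[1]]=b
cv2.imwrite('pics/crop1.png',im[:,:,::-1])
c=S['img'].astype(int);m=((c[:,:,0]-c[:,:,2]>60)&(c[:,:,0]-c[:,:,1]>40)).astype(np.uint8);m[:,:220]=0;m[:, 420:]=0;m[:150]=0
n,l,st,ce=cv2.connectedComponentsWithStats(m)
for i in range(1,n):
  if st[i,4]>100: print(st[i],ce[i])
P=np.array(s['tcp_pos']);print('pred',proj(S,P-[0,0,.0984]),proj(S,P-[0,0,.052]))
E
```

```text
[ 0.56328832 -0.06565868  0.13359831] [-1.79956246e+02  7.64256632e-03 -9.96215254e+01] [-0.08341034 -0.71202716 -2.91107674] [-0.02717568  0.09528013 -0.00131072]
[274 222  25  33 655] [286.14351145 238.78320611]
pred [287.36890315 246.66327266] [286.45089215 232.80089612]
```

View pics/crop1.png

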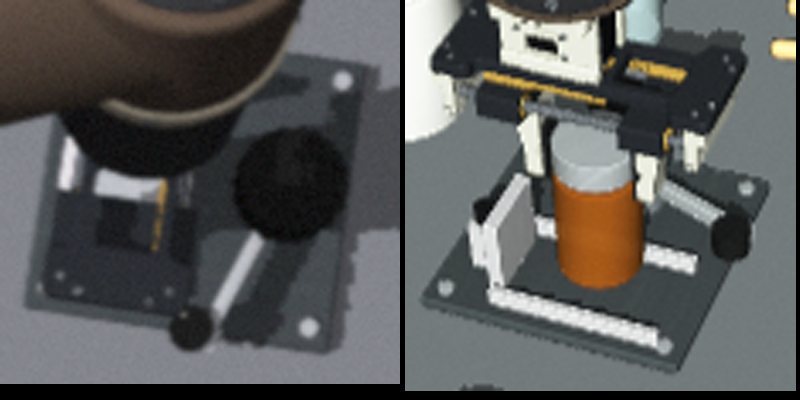

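The jar (side crop centre about (600,235), i.e. pixel (287,239)) hangs upright above the lane between the rails and clear of the stop. Lowering gently.

>>> arm_command:
  travel:
    - [0,0,-0.01]
    - [0,0,-0.02]
    - [0,0,-0.03]
    - [0,0,-0.035]
    - [0,0,-0.035]
  delta_rot:
    - [0,0,0]
    - [0,0,0]
    - [0,0,0]
    - [0,0,0]
    - [0,0,0]

```text
time_s: 8.75
tcp_pos: [0.5628, -0.0659, 0.1152]
eef_rot: [180.0, -0.0, -99.6]
contact_force: [0.1, -0.2, -2.8]
gripper_width: 0.0618
gripper_force: 19.9
```

>>> arm_command:
  travel:
    - [0,0,-0.005]
    - [0,0,-0.01]
    - [0,0,-0.013]
    - [0,0,-0.013]
  delta_rot:
    - [0,0,0]
    - [0,0,0]
    - [0,0,0]
    - [0,0,0]

```text
time_s: 9.25
tcp_pos: [0.5628, -0.0659, 0.1089]
eef_rot: [180.0, -0.0, -99.6]
contact_force: [0.6, -0.8, -3.3]
gripper_width: 0.0619
gripper_force: 19.9
```

>>> arm_command:
  travel:
    - [0,0,-0.001]
    - [0,0,-0.002]
    - [0,0,-0.002]
  delta_rot:
    - [0,0,0]
    - [0,0,0]
    - [0,0,0]

```text
time_s: 9.62
tcp_pos: [0.563, -0.0658, 0.1083]
eef_rot: [-180.0, -0.0, -99.6]
contact_force: [0.2, -0.1, -0.8]
gripper_width: 0.0616
gripper_force: 19.9
```

>>> arm_command:
  travel:
    - [0,0,-0.001]
    - [0,0,-0.001]
    - [0,0,-0.001]
    - [0,0,-0.001]
    - [0,0,-0.001]
    - [0,0,-0.001]
  delta_rot:
    - [0,0,0]
    - [0,0,0]
    - [0,0,0]
    - [0,0,0]
    - [0,0,0]
    - [0,0,0]
  grip: 1

```text
time_s: 10.38
tcp_pos: [0.5629, -0.0658, 0.1076]
eef_rot: [-180.0, -0.0, -99.6]
contact_force: [1.3, -0.7, -0.4]
gripper_width: 0.0877
gripper_force: 0.0
```

>>> arm_command:
  travel:
    - [0,0,0.04]
    - [0,0,0.11]
    - [0,0,0.19]
    - [0,0,0.24]
    - [0,0,0.24]
  delta_rot:
    - [0,0,0]
    - [0,0,0]
    - [0,0,0]
    - [0,0,0]
    - [0,0,0]

```text
time_s: 11.0
tcp_pos: [0.5641, -0.0657, 0.23]
eef_rot: [-179.8, 0.1, -99.6]
contact_force: [0.6, 0.9, -0.6]
gripper_width: 0.0876
gripper_force: 0.0
```

>>> arm_command:
  travel:
    - [-0.004,-0.05,0]
    - [-0.01,-0.13,0]
    - [-0.015,-0.19,0]
    - [-0.015,-0.202,0]
    - [-0.015,-0.202,0]
    - [-0.015,-0.202,0]
  delta_rot:
    - [0,0,0.08]
    - [0,0,0.18]
    - [0,0,0.28]
    - [0,0,0.367]
    - [0,0,0.367]
    - [0,0,0.367]
  grip: 0.89

```text
time_s: 11.75
tcp_pos: [0.5552, -0.1665, 0.227]
eef_rot: [180.0, 0.0, -66.8]
contact_force: [-0.2, -0.0, -0.9]
gripper_width: 0.0776
gripper_force: 0.0
```

```bash
python3 - <<'E'
from h import *
s=r.get_state();print(s['tcp_pos'],s['eef_rot'],s['gripper_width'],s['moment'],s['joints'])
S=viewer.capture('side');T=viewer.capture('top')
a=cv2.resize(T['img'][145:265,305:430],None,fx=3.2,fy=3.2,interpolation=cv2.INTER_CUBIC)
b=cv2.resize(S['img'][170:285,230:345],None,fx=3.4,fy=3.4,interpolation=cv2.INTER_CUBIC)
im=np.zeros((400,800,3),np.uint8);im[:a.shape[0],:a.shape[1]]=a;im[:b.shape[0],405:405+b.shape[1]]=b
cv2.imwrite('pics/crop2.png',im[:,:,::-1])
P=np.array(s['tcp_pos']);print('TCP proj at z .09 side',proj(S,[P[0],P[1],.09]))
E
```

```text
[ 0.55522245 -0.16649504  0.22702854] [ 1.79958968e+02  2.43199643e-02 -6.67737035e+01] 0.07761520197155089 [-0.05099253  0.12369427  0.04246191] [ 2.62488777e+00  1.24023054e+01 -1.31906531e+01 -9.22911820e-03
 -6.44540075e+01  2.06054008e+01]
TCP proj at z .09 side [298.4378773  203.50492145]
```

View pics/crop2.png

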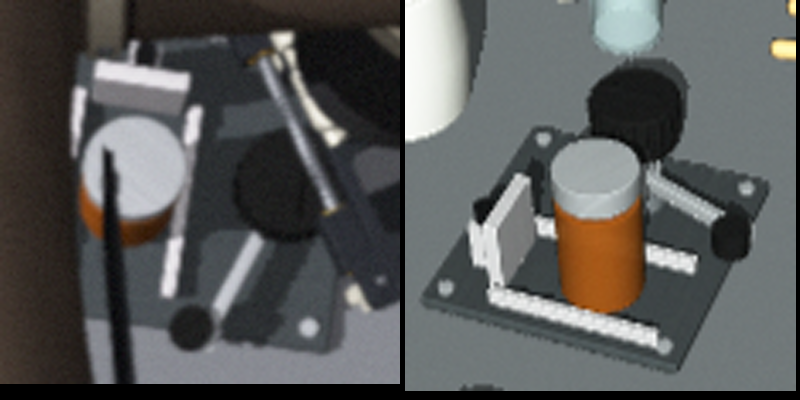

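The jar stands upright in the lane between the rails; the knob and jaw are untouched. Descending onto the knob.

>>> arm_command:
  travel:
    - [0,0,-0.06]
    - [0,0,-0.12]
    - [0,0,-0.16]
    - [0,0,-0.2]
    - [0,0,-0.23]
    - [0,0,-0.25]
    - [0,0,-0.265]
    - [0,0,-0.271]
    - [0,0,-0.271]
    - [0,0,-0.271]
  delta_rot:
    - [0,0,0]
    - [0,0,0]
    - [0,0,0]
    - [0,0,0]
    - [0,0,0]
    - [0,0,0]
    - [0,0,0]
    - [0,0,0]
    - [0,0,0]
    - [0,0,0]

```text
time_s: 13.1
tcp_pos: [0.5557, -0.1668, 0.0925]
eef_rot: [-180.0, -0.0, -66.6]
contact_force: [-0.2, 0.0, -0.4]
gripper_width: 0.0782
gripper_force: 0.0
```

```bash
python3 -c "
from h import *
s=r.get_state();print(s['tcp_pos'],s['eef_rot'],s['contact_force'],s['moment'],s['gripper_width'])"
```

```text
[ 0.55572023 -0.16684759  0.0925232 ] [-1.79957501e+02 -1.92102336e-02 -6.66118160e+01] [-0.19143895  0.02938531 -0.36859609] [ 0.03091114  0.08119545 -0.01730683] 0.07817852313413035
```

>>> arm_command:
  travel:
    - [0,0,0]
    - [0,0,0]
    - [0,0,0]
    - [0,0,0]
    - [0,0,0]
    - [0,0,0]
  delta_rot:
    - [0,0,0]
    - [0,0,0]
    - [0,0,0]
    - [0,0,0]
    - [0,0,0]
    - [0,0,0]
  grip: 0.6
  newtons: 50

```text
time_s: 13.85
tcp_pos: [0.558, -0.1659, 0.0924]
eef_rot: [-179.7, -0.1, -66.6]
contact_force: [7.5, 4.2, -5.3]
gripper_width: 0.0653
gripper_force: 50.0
```

```bash
python3 -c "
from h import *
s=r.get_state();print(s['tcp_pos'],s['eef_rot'],s['contact_force'],s['moment'],s['gripper_width'])"
```

```text
[ 0.55799138 -0.16592077  0.0923991 ] [-1.79748159e+02 -7.43193813e-02 -6.65555282e+01] [ 7.53344144  4.17028626 -5.29055038] [ 1.27749496 -2.16032257  0.04638229] 0.0653479431303299
```

>>> arm_command:
  travel:
    - [0.002,0.001,0]
    - [0.0046,0.002,0]
    - [0.0046,0.002,0]
    - [0.0046,0.002,0]
  delta_rot:
    - [0,0,0]
    - [0,0,0]
    - [0,0,0]
    - [0,0,0]

```text
time_s: 14.35
tcp_pos: [0.5581, -0.1658, 0.0923]
eef_rot: [-179.9, -0.0, -66.6]
contact_force: [2.0, -0.1, -0.1]
gripper_width: 0.0651
gripper_force: 50.0
```

```bash
cat > st.py <<'E'
from h import *
s=r.get_state();print(round(s['time_s'],2),np.round(s['tcp_pos'],4),np.round(s['eef_rot'],2),np.round(s['contact_force'],2),np.round(s['moment'],3),round(s['gripper_width'],4))
E
python3 st.py
```

```text
14.35 [ 0.5581 -0.1658  0.0923] [-1.7994e+02 -2.0000e-02 -6.6610e+01] [ 2.02 -0.06 -0.05] [ 0.327 -1.114  0.056] 0.0651
```

>>> arm_command:
  travel:
    - [0,0,0]
    - [0,0,0]
    - [0,0,0]
    - [0,0,0]
    - [0,0,0]
    - [0,0,0]
    - [0,0,0]
    - [0,0,0]
  delta_rot:
    - [0,0,-0.04]
    - [0,0,-0.09]
    - [0,0,-0.14]
    - [0,0,-0.19]
    - [0,0,-0.24]
    - [0,0,-0.28]
    - [0,0,-0.3]
    - [0,0,-0.3]

```text
time_s: 15.35
tcp_pos: [0.5583, -0.1658, 0.0924]
eef_rot: [-179.9, -0.0, -93.6]
contact_force: [3.1, 1.4, 0.1]
gripper_width: 0.0652
gripper_force: 50.0
```

```bash
python3 st.py
```

```text
15.35 [ 0.5583 -0.1658  0.0924] [-179.93   -0.    -93.57] [3.11 1.45 0.14] [ 0.236 -1.594  0.164] 0.0652
```

>>> arm_command:
  travel:
    - [0,0,0]
    - [0,0,0]
    - [0,0,0]
    - [0,0,0]
  delta_rot:
    - [0,0,-0.04]
    - [0,0,-0.08]
    - [0,0,-0.1]
    - [0,0,-0.1]

```text
time_s: 15.85
tcp_pos: [0.5583, -0.1658, 0.0924]
eef_rot: [-179.9, 0.0, -102.5]
contact_force: [4.0, 0.4, 0.7]
gripper_width: 0.0652
gripper_force: 50.0
```

```bash
python3 st.py; python3 - <<'E'
from h import *
T=viewer.capture('top');o=np.array([.574,-.0675]);e=np.array([.9854,-.1702])
x=(plane(T,348,171.2,.074)[:2]-o)@e;print('stop x',x)
from scipy.optimize import brentq
jx=x-.031
f=lambda t:np.hypot(jx+.1*np.cos(t),0+.1-.1*np.sin(t))-.045
for y in(-.004,0,.004):
    ts=np.radians(np.arange(20,110,.5));g=[np.hypot(jx+.1*np.cos(t),y+.1-.1*np.sin(t))-.045 for t in ts]
    i=np.argmax(np.array(g)<0);print(y,np.degrees(ts[i])-20)
E
```

```text
15.85 [ 0.5583 -0.1658  0.0924] [-1.7993e+02  1.0000e-02 -1.0254e+02] [4.01 0.37 0.74] [ 0.052 -2.     0.221] 0.0652
stop x 0.052012524279527135
-0.004 56.5
0 56.5
0.004 56.5
```

>>> arm_command:
  travel:
    - [0,0,0]
    - [0,0,0]
    - [0,0,0]
    - [0,0,0]
    - [0,0,0]
    - [0,0,0]
  delta_rot:
    - [0,0,-0.025]
    - [0,0,-0.05]
    - [0,0,-0.075]
    - [0,0,-0.1]
    - [0,0,-0.1]
    - [0,0,-0.1]

```text
time_s: 16.65
tcp_pos: [0.5584, -0.1659, 0.0923]
eef_rot: [-179.9, 0.0, -111.5]
contact_force: [5.1, 0.7, 1.3]
gripper_width: 0.0654
gripper_force: 50.0
```

```bash
python3 st.py
```

```text
16.65 [ 0.5584 -0.1659  0.0923] [-1.7993e+02  2.0000e-02 -1.1151e+02] [5.12 0.68 1.28] [-0.074 -2.333  0.306] 0.0654
```

>>> arm_command:
  travel:
    - [0,0,0]
    - [0,0,0]
    - [0,0,0]
    - [0,0,0]
    - [0,0,0]
  delta_rot:
    - [0,0,-0.015]
    - [0,0,-0.03]
    - [0,0,-0.045]
    - [0,0,-0.045]
    - [0,0,-0.045]

```text
time_s: 17.27
tcp_pos: [0.5584, -0.1659, 0.0923]
eef_rot: [-179.9, 0.0, -115.5]
contact_force: [4.4, 0.3, -0.5]
gripper_width: 0.0652
gripper_force: 50.0
```

```bash
python3 st.py
```

```text
17.27 [ 0.5584 -0.1659  0.0923] [-1.7994e+02  2.0000e-02 -1.1555e+02] [ 4.38  0.27 -0.5 ] [-0.135 -2.367  0.322] 0.0652
```

>>> arm_command:
  travel:
    - [0,0,0]
    - [0,0,0]
    - [0,0,0]
    - [0,0,0]
    - [0,0,0]
  delta_rot:
    - [0,0,-0.012]
    - [0,0,-0.024]
    - [0,0,-0.036]
    - [0,0,-0.036]
    - [0,0,-0.036]

```text
time_s: 17.9
tcp_pos: [0.5584, -0.1659, 0.0923]
eef_rot: [-179.9, 0.0, -118.8]
contact_force: [5.8, 0.2, 0.2]
gripper_width: 0.0653
gripper_force: 50.0
```

```bash
python3 st.py
```

```text
17.9 [ 0.5584 -0.1659  0.0923] [-1.7993e+02  1.0000e-02 -1.1877e+02] [5.85 0.25 0.22] [-0.206 -2.369  0.484] 0.0653
```

>>> arm_command:
  travel:
    - [0,0,0]
    - [0,0,0]
    - [0,0,0]
    - [0,0,0]
  delta_rot:
    - [0,0,-0.01]
    - [0,0,-0.02]
    - [0,0,-0.02]
    - [0,0,-0.02]

```text
time_s: 18.4
tcp_pos: [0.5583, -0.1659, 0.0924]
eef_rot: [-179.9, 0.0, -120.5]
contact_force: [4.5, 0.4, 0.2]
gripper_width: 0.0654
gripper_force: 50.0
```

```bash
python3 st.py
```

```text
18.4 [ 0.5583 -0.1659  0.0924] [-1.7993e+02  1.0000e-02 -1.2054e+02] [4.49 0.37 0.17] [-0.265 -2.33   0.707] 0.0654
```

>>> arm_command:
  travel:
    - [0,0,0]
    - [0,0,0]
    - [0,0,0]
    - [0,0,0]
  delta_rot:
    - [0,0,-0.01]
    - [0,0,-0.022]
    - [0,0,-0.022]
    - [0,0,-0.022]

```text
time_s: 18.9
tcp_pos: [0.5584, -0.1659, 0.0924]
eef_rot: [-179.9, 0.0, -122.5]
contact_force: [5.7, 1.0, 1.0]
gripper_width: 0.0657
gripper_force: 50.0
```

```bash
python3 st.py
```

```text
18.9 [ 0.5584 -0.1659  0.0924] [-1.7993e+02  1.0000e-02 -1.2249e+02] [5.66 0.95 0.99] [-0.281 -2.415  0.956] 0.0657
```

>>> arm_command:
  travel:
    - [0,0,0]
    - [0,0,0]
    - [0,0,0]
  delta_rot:
    - [0,0,-0.008]
    - [0,0,-0.016]
    - [0,0,-0.016]

```text
time_s: 19.27
tcp_pos: [0.5584, -0.1659, 0.0923]
eef_rot: [-179.9, -0.0, -123.9]
contact_force: [4.6, -0.5, 0.5]
gripper_width: 0.0653
gripper_force: 50.0
```

```bash
python3 - <<'E'
from h import *
for i in range(8):
    S=viewer.capture('side'); s=r.get_state(); print(round(s['time_s'],2),round(s['moment'][2],3),round(s['eef_rot'][2],2))
E
```

```text
19.32 1.157 -123.91
19.38 1.169 -123.9
19.43 1.113 -123.91
19.48 1.145 -123.9
19.52 1.181 -123.9
19.57 1.157 -123.9
19.62 1.154 -123.91
19.68 1.177 -123.9
```

>>> arm_command:
  travel:
    - [0,0,0]
    - [0,0,0]
    - [0,0,0]
    - [0,0,0]
    - [0,0,0]
    - [0,0,0]
  delta_rot:
    - [0,0,0]
    - [0,0,0]
    - [0,0,0]
    - [0,0,0]
    - [0,0,0]
    - [0,0,0]

```text
time_s: 20.42
tcp_pos: [0.5584, -0.1659, 0.0923]
eef_rot: [-179.9, -0.0, -123.9]
contact_force: [5.3, 0.1, 0.1]
gripper_width: 0.0658
gripper_force: 50.0
```

>>> arm_command:
  travel:
    - [0,0,0]
    - [0,0,0]
    - [0,0,0]
    - [0,0,0]
    - [0,0,0]
    - [0,0,0]
  delta_rot:
    - [0,0,0]
    - [0,0,0]
    - [0,0,0]
    - [0,0,0]
    - [0,0,0]
    - [0,0,0]
  grip: 0.92

```text
time_s: 21.18
tcp_pos: [0.5576, -0.1658, 0.092]
eef_rot: [180.0, -0.0, -124.1]
contact_force: [0.3, 0.2, -1.2]
gripper_width: 0.0807
gripper_force: 0.0
```

>>> arm_command:
  travel:
    - [0,0,0.03]
    - [0,0,0.09]
    - [0,0,0.17]
    - [0,0,0.25]
    - [0,0,0.3]
    - [0,0,0.3]
  delta_rot:
    - [0,0,0]
    - [0,0,0]
    - [0,0,0]
    - [0,0,0]
    - [0,0,0]
    - [0,0,0]

```text
time_s: 21.92
tcp_pos: [0.5589, -0.166, 0.2457]
eef_rot: [-179.7, 0.2, -124.1]
contact_force: [-0.2, -0.3, -0.5]
gripper_width: 0.0806
gripper_force: 0.0
```

```bash
python3 st.py; python3 - <<'E'
from h import *
S=viewer.capture('side');T=viewer.capture('top')
a=cv2.resize(T['img'][145:265,305:430],None,fx=3.2,fy=3.2,interpolation=cv2.INTER_CUBIC)
b=cv2.resize(S['img'][170:285,230:345],None,fx=3.4,fy=3.4,interpolation=cv2.INTER_CUBIC)
im=np.zeros((400,800,3),np.uint8);im[:a.shape[0],:a.shape[1]]=a;im[:b.shape[0],405:405+b.shape[1]]=b
cv2.imwrite('pics/crop3.png',im[:,:,::-1])
E
```

```text
21.93 [ 0.5589 -0.166   0.2457] [-1.7972e+02  1.6000e-01 -1.2410e+02] [-0.19 -0.25 -0.55] [ 0.08   0.077 -0.045] 0.0806
```

View pics/crop3.png

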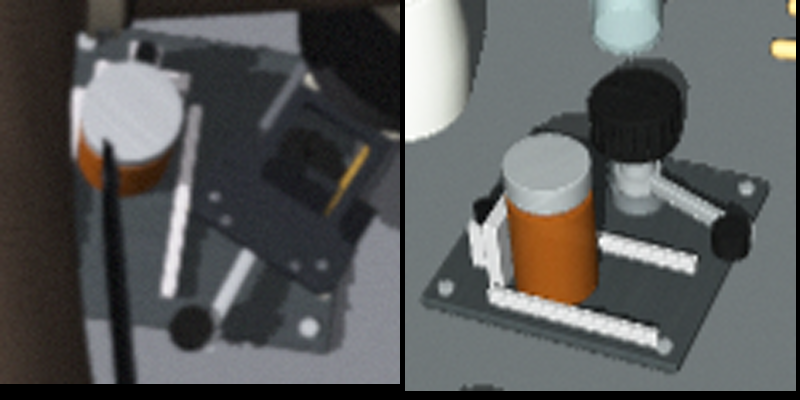

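The jar stands upright in the lane against the stop (side crop (550,220)). The jaw is back at its home pixel (731,232), and the gripper is clear of everything.

```bash
python3 -c "
from h import *
print(close_job())"
```

```text
the job is handed in; nothing more can be done
None
```

The job is handed in: I stood the jar in the lane and turned the knob until the jaw pinched it against the back stop for about 1.1 s at roughly 10 N (worked out from the wrist moment), then let the knob spring home, leaving the jar upright; the verdict was not reported.

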